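Set the stock tags on the paint shelf board

TASK

On the paint stock board, each hinged tag belongs to the bin straight behind it. With a fingertip, gently push over the tags that are wrong so that the tags of the full bins (four paint jars) lie green face up and the tags of all other bins lie red face up. Leave the loose paint bottle, marker and sneaker standing where they are.

Things in the scene. Friction and masses are not known exactly. Their poses are not given: they have to be found in the camera images.
- board: The wooden stock board lying flat on the bench, 560 mm long (its y), 100 mm deep (its x), 12 mm thick, fixed. Origin: centre of its underside. The four tag stands are fixed on it in a row along its y, 140 mm apart, in any order; the bins stand behind it (towards its +x), one straight behind each stand.
- stand_a: Fixed aluminium stand of tag a, 80 mm (its x) by 60 mm (y), 43 mm high. Origin: centre of its underside, on top of the board (12 mm above the bench); axes parallel to the board's. Its hinge rod runs along its x, 35 mm above the origin. Two small dark rests reach 31 mm out from the rod, 45 degrees up, one each side under the tag. Its tag's bin stands 120 mm off along +x.
- stand_b: Fixed aluminium stand of tag b, 80 mm (its x) by 60 mm (y), 43 mm high. Origin: centre of its underside, on top of the board (12 mm above the bench); axes parallel to the board's. Its hinge rod runs along its x, 35 mm above the origin. Two small dark rests reach 31 mm out from the rod, 45 degrees up, one each side under the tag. Its tag's bin stands 120 mm off along +x.
- stand_c: Fixed aluminium stand of tag c, 80 mm (its x) by 60 mm (y), 43 mm high. Origin: centre of its underside, on top of the board (12 mm above the bench); axes parallel to the board's. Its hinge rod runs along its x, 35 mm above the origin. Two small dark rests reach 31 mm out from the rod, 45 degrees up, one each side under the tag. Its tag's bin stands 120 mm off along +x.
- stand_d: Fixed aluminium stand of tag d, 80 mm (its x) by 60 mm (y), 43 mm high. Origin: centre of its underside, on top of the board (12 mm above the bench); axes parallel to the board's. Its hinge rod runs along its x, 35 mm above the origin. Two small dark rests reach 31 mm out from the rod, 45 degrees up, one each side under the tag. Its tag's bin stands 120 mm off along +x.
- tag_a (a joint): Angle (rad) of tag a, a stiff plate of about 40 g, 60 mm wide, 4 mm thick, free edge 64 mm from stand_a's hinge rod. 0: leans to the stand's -y side, 45 degrees up (edge 45 mm out from and above the rod), red face up; 0.79: upright; 1.57: leans to +y, 45 degrees up, green face up. No spring: past upright it falls onto that side's rest. A finger can come against the free edge from outside.
- tag_b (a joint): Angle (rad) of tag b, a stiff plate of about 40 g, 60 mm wide, 4 mm thick, free edge 64 mm from stand_b's hinge rod. 0: leans to the stand's -y side, 45 degrees up (edge 45 mm out from and above the rod), red face up; 0.79: upright; 1.57: leans to +y, 45 degrees up, green face up. No spring: past upright it falls onto that side's rest. A finger can come against the free edge from outside.
- tag_c (a joint): Angle (rad) of tag c, a stiff plate of about 40 g, 60 mm wide, 4 mm thick, free edge 64 mm from stand_c's hinge rod. 0: leans to the stand's -y side, 45 degrees up (edge 45 mm out from and above the rod), red face up; 0.79: upright; 1.57: leans to +y, 45 degrees up, green face up. No spring: past upright it falls onto that side's rest. A finger can come against the free edge from outside.
- tag_d (a joint): Angle (rad) of tag d, a stiff plate of about 40 g, 60 mm wide, 4 mm thick, free edge 64 mm from stand_d's hinge rod. 0: leans to the stand's -y side, 45 degrees up (edge 45 mm out from and above the rod), red face up; 0.79: upright; 1.57: leans to +y, 45 degrees up, green face up. No spring: past upright it falls onto that side's rest. A finger can come against the free edge from outside.
- bin_1: Open grey plastic stock bin, fixed, 100 mm (its x) by 110 mm (its y), 45 mm high, room for four jars; FULL: four blue paint jars with black caps, 81 mm high. Origin: centre of its underside; it stands behind one of the four tags, which one varies.
- bin_2: Open grey plastic stock bin, fixed, 100 mm (its x) by 110 mm (its y), 45 mm high, room for four jars; FULL: four yellow paint jars with black caps, 81 mm high. Origin: centre of its underside; it stands behind one of the four tags, which one varies.
- bin_3: Open grey plastic stock bin, fixed, 100 mm (its x) by 110 mm (its y), 45 mm high, room for four jars; NOT full: one black paint jar in a corner. Origin: centre of its underside; it stands behind one of the four tags, which one varies.
- bin_4: Open grey plastic stock bin, fixed, 100 mm (its x) by 110 mm (its y), 45 mm high, room for four jars; NOT full: empty. Origin: centre of its underside; it stands behind one of the four tags, which one varies.
- paint_bottle: Loose black leather-paint bottle standing on the bench on the robot's side of the board, 40 mm across, 85 mm high. Origin: centre of its underside. To be left alone.
- marker: Loose black paint marker standing on its cap on the bench on the robot's side of the board, 26 mm across at the foot, 115 mm high. Origin: centre of its underside. To be left alone.
- sneaker: Loose white sneaker standing on the bench off the board's -y end, about 280 mm long (its x), 85 mm wide, 110 mm high. Origin: centre of its sole's underside. To be left alone.

How it is judged:
By the outcome, as a careful person would: the job done as asked, in the order asked, and still so for the second after the job is handed in, with the robot touching nothing.
It also fails if it takes over 64 s, if anything falls off the work surface, if the arm or the gripper's body presses on something with over 40 N, if the wrist force passes 120 N, or if a joint passes its speed limit or range.

ROBOT

A 7-joint arm with a two-finger parallel gripper is mounted at the origin on the work surface. World frame = base frame: x ahead of the robot, y to its left, z up, the work surface at z = 0. Lengths are in m, angles in rad, forces in N, time in s.
With the tool pointing down it reaches from about 0.4 to 0.9 m from the base axis. Payload 5.5 kg.
Tool frame: the origin (TCP) lies midway between the tips of the shut fingers; the grasp point (between the pads) lies 19 mm behind it; z points along the fingers, y is the line along which they close (so a half turn about z gives the same grasp; the last joint's range is limited). The gripper opens to 85 mm and grips with 20 to 120 N. Pads are 22 mm wide; open, the fingers measure 114 mm over their backs; the gripper's body (76 mm by 85 mm) begins 54 mm behind the grasp point. The pads swing forward as they close: fully open they stand 13 mm farther back than shut.
Start: joints at [1.531, 0.501, -0.427, 1.55, 0.221, 1.138, -0.21], TCP at [0.194, -0.62, 0.231] pointing down, gripper open.
Joint ranges: [-2.88, 2.88], [-0.31, 2.03], [-1.54, 1.56], [0.2, 2.42], [-1.41, 4.55], [0.19, 2.02], [-2.57, 2.57]. Speed limits (rad/s): [2.57, 2.57, 3.14, 3.14, 3.14, 3.14, 3.14].

INTERFACE

Orientations are given as a unit quaternion [w, x, y, z].
In Python, from cell import state, grab_frame, camera_model, sign_off gives the robot as it stands.
- The arm moves only by the tool step_arm, never from a script. Its argument "commands" is a list of rows, each an object of numbers: "claw": the finger opening in mm, from 0 to 85.4; "dx", "dy", "dz": the shift along the world's x, y, z in units of 0.5 m (1.0 is 0.5 m); "rx", "ry", "rz": the turn, a rotation vector about the world's x, y, z in units of 45 degrees (1.0 is 45 degrees). A call has 1 to 5 rows; each row is the pose to reach, as a shift and turn from the pose commanded when the call began; what a row does not reach only later rows make up. A row lasts 1/10 s, in which the tool goes at most 50 mm and 8.59 degrees, less where a joint would pass 70% of its speed; a pose out of reach is approached as far as the arm can. A call with a number of a shift or a turn outside -1 to 1 is refused whole. A call with a gripper value outside its range is refused whole. The fingers move at their own pace and stop on an object; the grip force is fixed at half the most. Time passes only in rows, so rows that repeat a pose let the fingers close. It gives the time, the measured TCP pose, the force, the opening and the grip force at its end, in the units of the state.
- state(): the state, without advancing time (a new reading comes with each control period).
- grab_frame(name): name is "scene" or "top" or "wrist"; returns the picture (480x640x3 uint8, red, green, blue); there is no depth.
- camera_model(name): a dict with "fx", "fy", "cx", "cy" (pixels), "R" (3x3) and "t" (3): a world point X has camera coordinates R X + t. Camera axes: x right, y down, z forward; pixel columns grow to the right and rows downward; lengths in m; the calibration is good to about 2 mm. A picture is of the moment at which its call begins: read the wrist's pose just before it. camera_model takes no time and is no camera call; for the wrist camera it gives the pose at the moment of the call.
- sign_off(): hands the job in; it is judged then, once.
The state is a dict: "time_s": time; "qpos": joint angles; "dq": joint speeds; "joint_torque": joint torques, N m; "eef_pos": TCP position; "ee_rot": TCP orientation; "wrist_force": force on the tool from outside, world axes, zero at the start; "torque": the same for the moment, N m; "width": finger opening in m; "finger_force": force on a finger pad.
Only numpy, scipy, OpenCV 4.12 (cv2) and the standard library are available. Lean on these libraries where they do the work, as an engineer would, in place of code of your own. Each camera call takes 0.05 s, during which the arm holds its last target. There are 200 camera calls.

## Working session

There is one attempt and no reset: what is moved stays moved. The work goes in short steps, Python scripts to look and compute and a tool call to move; the robot and the scene stay as the last step left them, time stands still between calls to the robot, and variables do not carry over. Pictures are saved under pics/ and viewed, at most 10 in all, crops included, and the job is handed in when it is done.

Besides the shell and the picture viewer there is one more tool, called after "Call:" as name(argument=value, ...) on one line, values as JSON. step_arm: Moves the arm, as the interface text tells. Shifts and turns lie within -1 to 1; 1 stands for 0.5 m of shift or 45 degrees of turn. Its arguments: {"type":"object","properties":{"commands":{"type":"array"}},"required":["commands"]}

```bash
mkdir -p pics; python3 - <<'E'
from cell import *
import cv2
for n in("scene","top"):
    cv2.imwrite(f"pics/{n}1.png",grab_frame(n)[:,:,::-1]); m=camera_model(n); print(n,m)
s=state();print(s["time_s"],s["eef_pos"],s["ee_rot"])
E
```

```text
scene {'fx': 455.98941937734116, 'fy': 455.98941937734116, 'cx': 316.3703673907581, 'cy': 233.31208421837056, 'R': array([[-0.48725959,  0.87320231,  0.00978858],
       [ 0.5048165 ,  0.29080606, -0.8127682 ],
       [-0.71255765, -0.39108766, -0.58250497]]), 't': array([ 0.34694056, -0.17865325,  1.23689034])}
top {'fx': 614.0398886421918, 'fy': 614.0398886421918, 'cx': 316.1505530985019, 'cy': 250.96798947976734, 'R': array([[ 0.01677062, -0.99983324, -0.00722703],
       [-0.98088164, -0.0150503 , -0.19402242],
       [ 0.1938813 ,  0.01034274, -0.98097047]]), 't': array([-0.08723998,  0.53573955,  1.42294077])}
0.1 [ 0.19358553 -0.61985003  0.23034469] [-8.76650549e-04  9.88563146e-01  1.50804939e-01 -9.18593012e-05]
```

View pics/scene1.png

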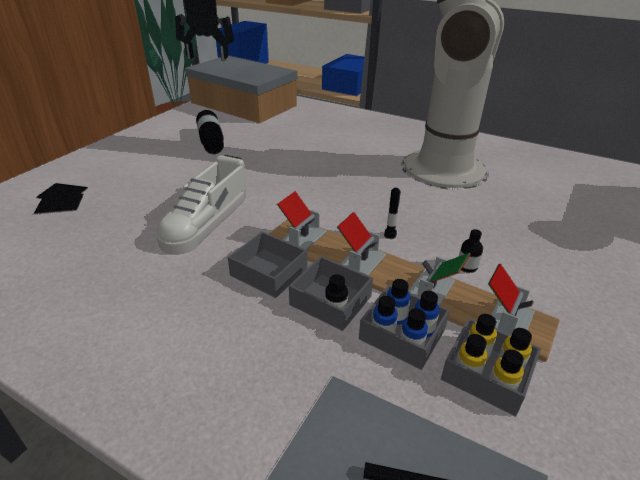

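View pics/top1.png

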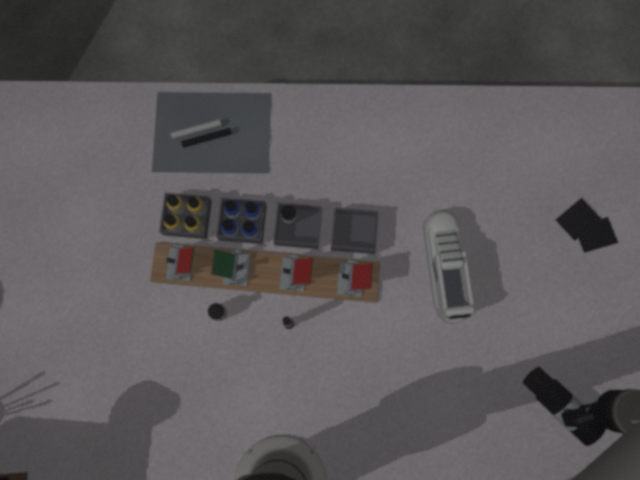

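Seen from the top camera (image right = −y), the bins in order are yellow (185,215), blue (242,220), one jar (298,225) and empty (355,230). Their tags read red, green, red, red. Only the yellow bin's tag, the one furthest towards +y at about (183,262), is wrong. The board's corners are near (155,242), (381,254), (378,301) and (150,287).

```bash
cat > h.py <<'E'
import numpy as np, cv2
from cell import camera_model
def proj(n,P):
    m=camera_model(n); c=np.atleast_2d(P)@m["R"].T+m["t"]
    return np.c_[m["fx"]*c[:,0]/c[:,2]+m["cx"], m["fy"]*c[:,1]/c[:,2]+m["cy"]]
def back(n,uv,z):
    m=camera_model(n); d=m["R"].T@np.array([(uv[0]-m["cx"])/m["fx"],(uv[1]-m["cy"])/m["fy"],1]); o=-m["R"].T@m["t"]
    return o+d*(z-o[2])/d[2]
E
python3 - <<'E'
from h import *
from scipy.optimize import least_squares
I=cv2.imread("pics/top1.png"); hsv=cv2.cvtColor(I,cv2.COLOR_BGR2HSV)
w=cv2.inRange(hsv,(8,60,40),(22,255,255)); w[:230]=0; w[310:]=0; w[:,:140]=0; w[:,390:]=0
w=cv2.morphologyEx(w,cv2.MORPH_OPEN,np.ones((3,3)))
pts=cv2.findNonZero(w); q=cv2.boxPoints(cv2.minAreaRect(cv2.convexHull(pts))); 
h=cv2.approxPolyDP(cv2.convexHull(pts),6,True)[:,0]
print(q,h.tolist())
for c in q: print(back("top",c,.012).round(4))
C=np.array([back("top",c,.012)[:2] for c in q]); C=C.astype(np.float32)
r=cv2.minAreaRect(C); print(r)
b=cv2.boxPoints(r); ctr=b.mean(0); e=max((b[1]-b[0],b[2]-b[1]),key=np.linalg.norm); e/=np.linalg.norm(e); e*=np.sign(e[1])
ex=np.array([e[1],-e[0]]); print("ctr",ctr,"yaxis",e)
out={n:cv2.imread(f"pics/{n}1.png") for n in("top","scene")}
for k,g in((1.5,0),(.5,1),(-.5,0),(-1.5,0)):
    s=ctr+e*.14*k; print(k,s)
    sg=1 if g else -1
    T=[np.r_[s+ex*a*.03+e*sg*.045*f,.047+.045*f] for a,f in((-1,0),(1,0),(1,1),(-1,1))]
    for n in out: cv2.polylines(out[n],[np.round(proj(n,np.array(T))*8).astype(int)],True,(255,255,0),1,cv2.LINE_AA,3)
B=[np.r_[ctr+ex*a*.05+e*f*.28,.012] for a,f in((-1,-1),(1,-1),(1,1),(-1,1))]
for n in out: cv2.polylines(out[n],[np.round(proj(n,np.array(B))*8).astype(int)],True,(255,0,255),1,cv2.LINE_AA,3)
a=cv2.resize(out["top"][180:330,140:400],None,fx=3,fy=3,interpolation=3)
cv2.imwrite("pics/ov.png",a[:, :780])
for n,uv in(("bottle",(217,316)),("marker",(289,326))): print(n,back("top",uv,0))
E
```

```text
[[150.5115  281.44336]
 [154.04971 242.01727]
 [379.8466  262.28107]
 [376.30838 301.70715]] [[378, 263], [375, 301], [151, 280], [157, 243]]
[0.4627 0.3263 0.012 ]
[0.5615 0.3243 0.012 ]
[ 0.5191 -0.2352  0.012 ]
[ 0.4217 -0.2263  0.012 ]
((0.4910861551761627, 0.04826226830482483), (0.5611391067504883, 0.0986471101641655), 85.66613006591797)
ctr [0.49108616 0.04826227] yaxis [0.07556835 0.99714065]
1.5 [0.5069555  0.25766182]
0.5 [0.49637595 0.11806212]
-0.5 [ 0.48579636 -0.02153758]
-1.5 [ 0.4752168  -0.16113728]
bottle [0.3818952  0.16118231 0.        ]
marker [ 0.36046428 -0.01519696  0.        ]
```

View pics/ov.png

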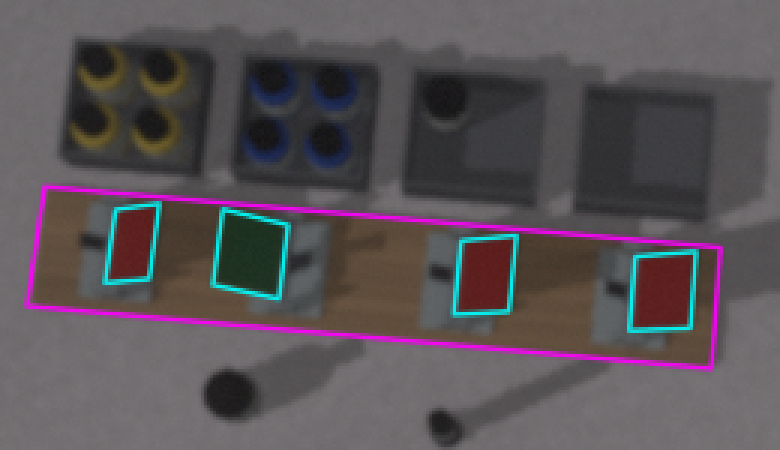

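The overlay matches every tag, and the board measures 561 x 99 mm. The yellow tag's stand is at (0.507, 0.258). The gap between its tag and the green one is centred at about (0.502, 0.188).

Call:
step_arm(commands=[{"dx": 0.6, "dy": 0.5, "dz": 0, "rz": 0.76, "claw": 0}, {"dx": 0.6, "dy": 0.5, "dz": 0, "rz": 0.76, "claw": 0}, {"dx": 0.6, "dy": 0.5, "dz": 0, "rz": 0.76, "claw": 0}, {"dx": 0.6, "dy": 0.5, "dz": 0, "rz": 0.76, "claw": 0}, {"dx": 0.6, "dy": 0.5, "dz": 0, "rz": 0.76, "claw": 0}])

```text
$.commands[0]: bad value
```

Call:
step_arm(commands=[{"claw": 0.0, "dx": 0.6, "dy": 0.5, "dz": 0.0, "rx": 0.0, "ry": 0.0, "rz": 0.76}, {"claw": 0.0, "dx": 0.6, "dy": 0.5, "dz": 0.0, "rx": 0.0, "ry": 0.0, "rz": 0.76}, {"claw": 0.0, "dx": 0.6, "dy": 0.5, "dz": 0.0, "rx": 0.0, "ry": 0.0, "rz": 0.76}, {"claw": 0.0, "dx": 0.6, "dy": 0.5, "dz": 0.0, "rx": 0.0, "ry": 0.0, "rz": 0.76}, {"claw": 0.0, "dx": 0.6, "dy": 0.5, "dz": 0.0, "rx": 0.0, "ry": 0.0, "rz": 0.76}])

```text
time_s: 0.6
eef_pos: [0.3868, -0.4589, 0.231]
ee_rot: [-0.0, 0.9, 0.437, 0.0]
wrist_force: [0.5, -0.5, -0.2]
width: 0.0122
finger_force: 0.0
```

Call:
step_arm(commands=[{"claw": 0.0, "dx": 0.2, "dy": 0.5, "dz": 0.0, "rx": 0.0, "ry": 0.0, "rz": 0.76}, {"claw": 0.0, "dx": 0.2, "dy": 0.5, "dz": 0.0, "rx": 0.0, "ry": 0.0, "rz": 0.76}, {"claw": 0.0, "dx": 0.2, "dy": 0.5, "dz": 0.0, "rx": 0.0, "ry": 0.0, "rz": 0.76}, {"claw": 0.0, "dx": 0.2, "dy": 0.5, "dz": 0.0, "rx": 0.0, "ry": 0.0, "rz": 0.76}, {"claw": 0.0, "dx": 0.2, "dy": 0.5, "dz": 0.0, "rx": 0.0, "ry": 0.0, "rz": 0.76}])

```text
time_s: 1.1
eef_pos: [0.4788, -0.2264, 0.231]
ee_rot: [-0.0, 0.732, 0.682, -0.0]
wrist_force: [0.8, -1.1, -0.8]
width: 0.0001
finger_force: 0.0
```

Call:
step_arm(commands=[{"claw": 0.0, "dx": 0.0, "dy": 0.5, "dz": 0.0, "rx": 0.0, "ry": 0.0, "rz": 0.0}, {"claw": 0.0, "dx": 0.0, "dy": 0.5, "dz": 0.0, "rx": 0.0, "ry": 0.0, "rz": 0.0}, {"claw": 0.0, "dx": 0.0, "dy": 0.5, "dz": 0.0, "rx": 0.0, "ry": 0.0, "rz": 0.0}, {"claw": 0.0, "dx": 0.0, "dy": 0.5, "dz": 0.0, "rx": 0.0, "ry": 0.0, "rz": 0.0}, {"claw": 0.0, "dx": 0.0, "dy": 0.5, "dz": 0.0, "rx": 0.0, "ry": 0.0, "rz": 0.0}])

```text
time_s: 1.6
eef_pos: [0.4782, 0.0234, 0.2313]
ee_rot: [0.0, 0.733, 0.68, -0.0]
wrist_force: [0.4, 0.3, -0.1]
width: 0.0002
finger_force: 0.0
```

Call:
step_arm(commands=[{"claw": 0.0, "dx": 0.05, "dy": 0.33, "dz": 0.0, "rx": 0.0, "ry": 0.0, "rz": 0.0}, {"claw": 0.0, "dx": 0.05, "dy": 0.33, "dz": 0.0, "rx": 0.0, "ry": 0.0, "rz": 0.0}, {"claw": 0.0, "dx": 0.05, "dy": 0.33, "dz": 0.0, "rx": 0.0, "ry": 0.0, "rz": 0.0}, {"claw": 0.0, "dx": 0.05, "dy": 0.33, "dz": 0.0, "rx": 0.0, "ry": 0.0, "rz": 0.0}, {"claw": 0.0, "dx": 0.05, "dy": 0.33, "dz": -0.1, "rx": 0.0, "ry": 0.0, "rz": 0.0}])

```text
time_s: 2.1
eef_pos: [0.5078, 0.194, 0.1863]
ee_rot: [0.002, 0.731, 0.682, 0.006]
wrist_force: [1.5, -0.8, -0.4]
width: 0.0001
finger_force: 0.0
```

```bash
python3 - <<'E'
from cell import *
import cv2
from h import proj
s=state(); print(s["eef_pos"],s["ee_rot"])
a=cv2.resize(grab_frame("wrist"),(320,240)); b=grab_frame("scene")
print(proj("scene",s["eef_pos"]))
b=cv2.resize(b[130:410,240:580],None,fx=2,fy=2)[:560]
cv2.imwrite("pics/g2.png",b[:,:,::-1])
E
```

```text
[0.50781327 0.19402276 0.1863113 ] [0.00163706 0.73089987 0.68245182 0.00649773]
[[495.13065942 221.88613035]]
```

View pics/g2.png

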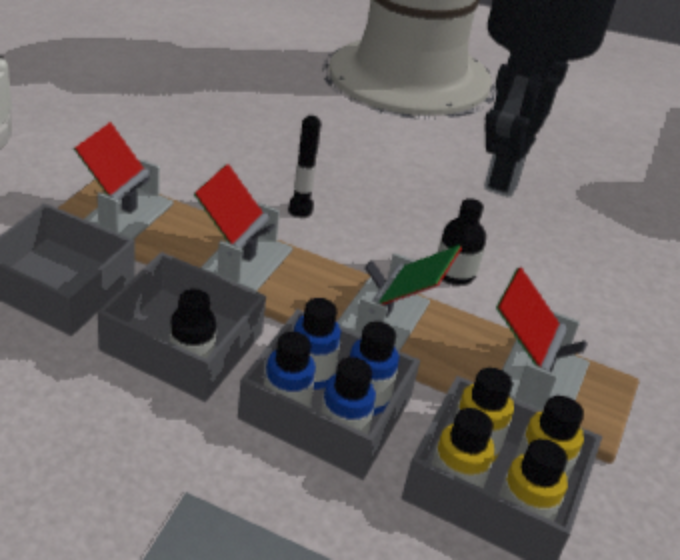

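The shut fingertip hangs at crop pixel (502,190), above the gap between the green tag's edge (458,248) and the yellow bin's red tag (520,270). I'll let it settle, then lower it.

Call:
step_arm(commands=[{"claw": 0.0, "dx": 0.0, "dy": 0.0, "dz": 0.0, "rx": 0.0, "ry": 0.0, "rz": 0.0}, {"claw": 0.0, "dx": 0.0, "dy": 0.0, "dz": 0.0, "rx": 0.0, "ry": 0.0, "rz": 0.0}, {"claw": 0.0, "dx": 0.0, "dy": 0.0, "dz": -0.05, "rx": 0.0, "ry": 0.0, "rz": 0.0}, {"claw": 0.0, "dx": 0.0, "dy": 0.0, "dz": -0.1, "rx": 0.0, "ry": 0.0, "rz": 0.0}, {"claw": 0.0, "dx": 0.0, "dy": 0.0, "dz": -0.1, "rx": 0.0, "ry": 0.0, "rz": 0.0}])

```text
time_s: 2.7
eef_pos: [0.5031, 0.1852, 0.1305]
ee_rot: [-0.0, 0.733, 0.68, -0.001]
wrist_force: [-0.1, 0.3, -0.0]
width: 0.0001
finger_force: 0.0
```

Call:
step_arm(commands=[{"claw": 0.0, "dx": 0.0, "dy": 0.006, "dz": 0.0, "rx": 0.0, "ry": 0.0, "rz": 0.0}, {"claw": 0.0, "dx": 0.0, "dy": 0.006, "dz": -0.03, "rx": 0.0, "ry": 0.0, "rz": 0.0}, {"claw": 0.0, "dx": 0.0, "dy": 0.006, "dz": -0.06, "rx": 0.0, "ry": 0.0, "rz": 0.0}, {"claw": 0.0, "dx": 0.0, "dy": 0.006, "dz": -0.1, "rx": 0.0, "ry": 0.0, "rz": 0.0}, {"claw": 0.0, "dx": 0.0, "dy": 0.006, "dz": -0.1, "rx": 0.0, "ry": 0.0, "rz": 0.0}])

```text
time_s: 3.2
eef_pos: [0.5019, 0.1886, 0.0787]
ee_rot: [-0.001, 0.733, 0.68, -0.002]
wrist_force: [-0.7, -0.5, 0.7]
width: -0.0003
finger_force: 0.0
```

Now a gentle push towards +y at about 10 mm per row.

Call:
step_arm(commands=[{"claw": 0.0, "dx": 0.0, "dy": 0.016, "dz": 0.0, "rx": 0.0, "ry": 0.0, "rz": 0.0}, {"claw": 0.0, "dx": 0.0, "dy": 0.032, "dz": 0.0, "rx": 0.0, "ry": 0.0, "rz": 0.0}, {"claw": 0.0, "dx": 0.004, "dy": 0.048, "dz": 0.0, "rx": 0.0, "ry": 0.0, "rz": 0.0}, {"claw": 0.0, "dx": 0.005, "dy": 0.064, "dz": 0.0, "rx": 0.0, "ry": 0.0, "rz": 0.0}, {"claw": 0.0, "dx": 0.006, "dy": 0.08, "dz": 0.0, "rx": 0.0, "ry": 0.0, "rz": 0.0}])

```text
time_s: 3.7
eef_pos: [0.5071, 0.231, 0.0818]
ee_rot: [0.0, 0.733, 0.681, 0.001]
wrist_force: [0.4, -0.6, 0.2]
width: 0.0002
finger_force: 0.0
```

Call:
step_arm(commands=[{"claw": 0.0, "dx": 0.001, "dy": 0.01, "dz": 0.0, "rx": 0.0, "ry": 0.0, "rz": 0.0}, {"claw": 0.0, "dx": 0.002, "dy": 0.02, "dz": 0.0, "rx": 0.0, "ry": 0.0, "rz": 0.0}, {"claw": 0.0, "dx": 0.003, "dy": 0.03, "dz": 0.0, "rx": 0.0, "ry": 0.0, "rz": 0.0}, {"claw": 0.0, "dx": 0.004, "dy": 0.04, "dz": 0.0, "rx": 0.0, "ry": 0.0, "rz": 0.0}, {"claw": 0.0, "dx": 0.004, "dy": 0.05, "dz": 0.0, "rx": 0.0, "ry": 0.0, "rz": 0.0}])

```text
time_s: 4.2
eef_pos: [0.5088, 0.255, 0.0812]
ee_rot: [0.0, 0.733, 0.68, -0.0]
wrist_force: [-0.3, -0.4, 0.3]
width: 0.0001
finger_force: 0.0
```

Call:
step_arm(commands=[{"claw": 0.0, "dx": 0.0, "dy": 0.012, "dz": 0.0, "rx": 0.0, "ry": 0.0, "rz": 0.0}, {"claw": 0.0, "dx": 0.0, "dy": 0.012, "dz": 0.0, "rx": 0.0, "ry": 0.0, "rz": 0.0}, {"claw": 0.0, "dx": 0.0, "dy": -0.01, "dz": 0.0, "rx": 0.0, "ry": 0.0, "rz": 0.0}, {"claw": 0.0, "dx": 0.0, "dy": -0.03, "dz": 0.0, "rx": 0.0, "ry": 0.0, "rz": 0.0}, {"claw": 0.0, "dx": 0.0, "dy": -0.05, "dz": 0.03, "rx": 0.0, "ry": 0.0, "rz": 0.0}])

```text
time_s: 4.7
eef_pos: [0.5075, 0.2268, 0.0946]
ee_rot: [-0.0, 0.733, 0.68, -0.002]
wrist_force: [0.1, -0.3, -0.6]
width: -0.0001
finger_force: 0.0
```

Call:
step_arm(commands=[{"claw": 0.0, "dx": 0.0, "dy": 0.0, "dz": 0.1, "rx": 0.0, "ry": 0.0, "rz": 0.0}, {"claw": 0.0, "dx": 0.0, "dy": 0.0, "dz": 0.2, "rx": 0.0, "ry": 0.0, "rz": 0.0}, {"claw": 0.0, "dx": 0.0, "dy": 0.0, "dz": 0.3, "rx": 0.0, "ry": 0.0, "rz": 0.0}, {"claw": 0.0, "dx": 0.0, "dy": 0.0, "dz": 0.3, "rx": 0.0, "ry": 0.0, "rz": 0.0}, {"claw": 0.0, "dx": 0.0, "dy": 0.0, "dz": 0.3, "rx": 0.0, "ry": 0.0, "rz": 0.0}])

```text
time_s: 5.2
eef_pos: [0.5098, 0.2282, 0.2475]
ee_rot: [0.001, 0.734, 0.68, 0.001]
wrist_force: [0.8, -0.2, -0.6]
width: -0.0003
finger_force: 0.0
```

```bash
python3 - <<'E'
from cell import *
import cv2
print(state()["eef_pos"],state()["wrist_force"])
b=cv2.resize(grab_frame("scene")[130:410,240:580],None,fx=2,fy=2)
cv2.imwrite("pics/g3.png",b[:,:,::-1])
E
```

```text
[0.50979564 0.22820831 0.2475444 ] [ 0.75363251 -0.18825702 -0.61953685]
```

View pics/g3.png

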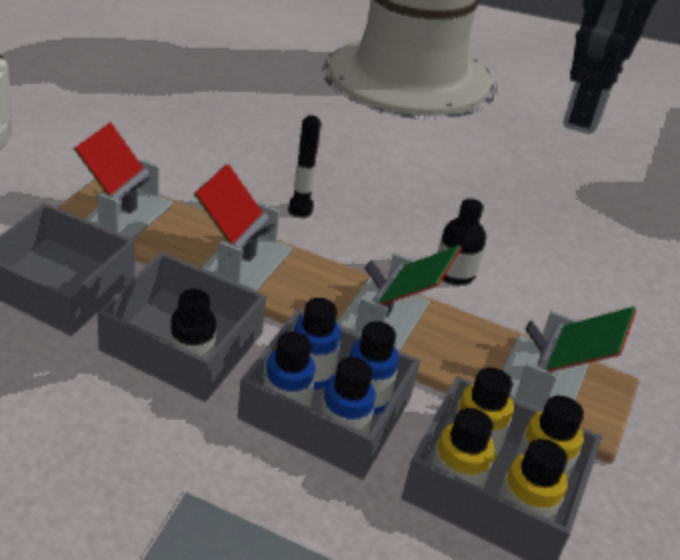

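The yellow bin's tag at (590,338) now lies green face up and the other three tags haven't changed. The bottle and marker are still standing, and the arm is clear.

```bash
python3 -c "from cell import *; print(sign_off())"
```

```text
the job is handed in; nothing more can be done
None
```

Job handed in: I pushed over the one wrong tag, the yellow bin's, so the two full bins (yellow, blue) now show green and the other two show red; I didn't touch the bottle, marker or sneaker.

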